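Raise a circuit board on a cam lifter and hold it

TASK

The green surge board lies in the nest of the board lifter. By the red-knobbed lever or by the blue carriage, slide the carriage all the way home so that the steel blade goes under the board, with the lever still lying down; only then swing the lever up until it stands straight up, where the cam is at its highest point. The lever springs back by itself, so finish while still holding it there with the gripper, the board lifted clear of the nest and level on the blade, and leave the multimeter and the flux jar where they are.

Things in the scene. Friction and masses are not known exactly. Their poses are not given: they have to be found in the camera images.
- lifter: Board lifter, fixed to the worktop: aluminium base plate 86 x 330 x 12 mm, origin at the centre of its underside, z up, +y along it from carriage to nest. The nest, at y +45 to +145 mm, is two black rails 100 mm long with tops 34 mm high, and dark lugs 40 mm high round the board. The carriage is up to 106 mm high. A fixed grey card rack 62 mm high stands behind (+x).
- carriage (a joint): Slide of the blue carriage along the lifter's +y: 0 = far from the nest, 0.110 m = home against its end stop, blade 80 mm under the board. It starts between 0 and 0.02 and stays where it is left (about 2.5 N of friction). The carriage carries cam, lever and blade. Its saddle is 76 mm (x) by 56 mm (y), top 28 mm high, with cheeks 44 mm wide up to 71 mm high.
- cam_lever (a joint): Lever angle in rad about the lifter's y axis: 0 = at rest, lying level towards the lifter's -x (the robot's side); 1.5 = straight up, highest lift; beyond that the lever leans to +x and the blade sinks again (stop at 2.3). A spring turns it back to 0, with about 2 N at the knob at rest and 4 N upright. Lift of the blade: 0 up to 0.25, 11 mm at 0.75, 18 mm at 1.5, 11 mm at 2.25.
- knob (a point): Centre of the red knob at the lever's end: a cylinder of 22 mm diameter and 24 mm length, its axis along the lifter's y, 75 mm from the lever's axis. The lever is a dark bar 7 mm wide (y) and 11 mm deep. At rest the knob is 67 mm above the worktop with free space round it; upright 137 mm. Gripped by its two end faces it turns between the pads as the lever swings.
- cam_axis (a point): Point on the lever's turning axis in the knob's plane of motion, 62 mm above the worktop, 25 mm to the +x side of the lifter's middle line; axis along the lifter's y. It moves with the carriage. The knob circles it at 75 mm.
- lever_handle: The lever's bar and red knob in one part; origin on the turning axis (34 mm to +y of point cam_axis).
- blade (a joint): Height in m that the steel blade has been raised by the cam: 0 at rest, 0.018 at most.
- blade_tip (a point): Middle of the blade's leading edge, on its top face; blade 28 mm wide, 4 mm thick, top face 30 mm above the worktop at rest, 4 mm below the board.
- nest (a point): Centre of the nest at the height of its rails' tops (34 mm), where the middle of the board's underside lies to within 3 mm at the start.
- board: Green surge board with five blue discs and a terminal row, 55 (x) x 100 (y) x 27 mm, about 80 g, loose on the nest rails; origin at the centre of its underside.
- meter: Yellow and grey multimeter, 150 x 76 x 48 mm, loose, to the left; origin at the centre of its underside.
- flux_pot: Amber flux jar with black lid, 46 mm diameter, 38 mm high, loose, to the right; origin at the centre of its underside.

How it is judged:
On the way, in this order (a step that is already met when the one before it is completed fails the run):
1. the carriage is home (within 5 mm of its stop), the blade under the board, with the lever still down (below 0.35 rad) (value of joint carriage above 0.105 m and value of joint cam_lever below 0.35 rad), for 0.1 s.
2. the lever stands straight up (within 10 degrees) and the board is lifted (value of joint cam_lever between 1.325 and 1.675 rad and z of board in the frame of lifter above 0.043 m), for 0.2 s.
At the end, for the whole second after the job is handed in: Gripper holds the lever (over 0.5 N) within 10 degrees of upright; carriage within 10 mm of home; blade raised 16.5 mm or more; board still, untouched, level (0.1 rad) on the blade, its underside over 10 mm above the rails, within 12 mm of the nest centre (value of joint carriage above 0.1 m and value of joint cam_lever between 1.325 and 1.675 rad and value of joint blade above 0.0165 m and z of board in the frame of lifter between 0.0445 and 0.053 m and horizontal distance between board and nest below 0.012 m and angle between board's own z axis and vertical below 0.1 rad and linear speed of board below 0.02 m/s and contact force between the fingers and lever_handle above 0.5 N and contact force between the fingers and board below 0.1 N); the arm keeps its last pose, push and grip.
It fails at once if the multimeter or the flux jar is moved more than 20 mm (distance of any of meter, flux_pot from where it was at the start of the episode above 0.02 m).
It fails at once if the board is shoved over or tilted by more than 0.3 rad (angle between board's own z axis and vertical above 0.3 rad).
It also fails if it takes over 38 s, if anything falls off the work surface, if the arm or the gripper's body presses on something with over 40 N, if the wrist force passes 120 N, or if a joint passes its speed limit or range.

ROBOT

A 6-joint arm with a two-finger parallel gripper is mounted at the origin on a cart in front of the work surface, level with it; the furniture and walls round the work are solid. World frame = base frame: x ahead of the robot, y to its left, z up, the work surface at z = 0. Lengths are in m, angles in rad, forces in N, time in s.
With the tool pointing down it reaches from about 0.25 to 0.725 m from the base axis. Payload 4 kg.
Tool frame: the origin (TCP) lies midway between the tips of the shut fingers; the grasp point (between the pads) lies bot.pinch_z behind it (bot.pinch_z is the distance from the TCP to the grasp point, in m); z points along the fingers, y is the line along which they close (so a half turn about z gives the same grasp; the last joint's range is limited). The gripper opens to 85 mm and grips with 20 to 120 N. Pads are 22 mm wide; open, the fingers measure 114 mm over their backs; the gripper's body (76 mm by 85 mm) begins 54 mm behind the grasp point. The pads swing forward as they close: fully open they stand 13 mm farther back than shut.
Start: joints at [1.12, 0.241, 0.005, 1.335, 0, 1.571], TCP at [0.218, 0.45, 0.231] pointing down, gripper open.
Joint ranges: [-2.72, 2.72], [-1.05, 1.87], [-1.09, 1.28], [-1.99, 2.15], [-1.42, 1.44], [-3.14, 3.14]. Speed limits (rad/s): [2.79, 2.79, 3.14, 3.14, 3.14, 3.14].

INTERFACE

Orientations are given as a unit quaternion [x, y, z, w].
In Python, from workcell import bot, optics, get_obs gives the robot as it stands (bot), with the cameras (optics) and the readings as plain functions.
- The arm moves only by the tool nudge_tcp, called after ">>>" by a JSON object that holds its "method" and its "body". Schema: {"type":"object","properties":{"segments":{"type":"array","items":{"type":"number"},"minItems":7,"maxItems":70},"only":{"type":"string"},"quiet":{"type":"boolean"},"lines":{"type":"string"}},"required":["segments"],"additionalProperties":false}. segments is one flat list of numbers that holds 1 to 10 rows one after another, with no inner brackets; each row has 7 numbers: a rotation vector rx, ry, rz in a scale on which 1.0 is 2 pi rad, then dx, dy, dz in a scale on which 1.0 is 0.4 m, then the finger opening in m; each row is the pose to reach, as a shift and turn from the pose commanded when the call began, along the tool's axes at that moment; what a row does not reach only later rows make up. A row lasts 1/8 s, in which the tool goes at most 0.0625 m and 0.188 rad, less where a joint would pass 70% of its speed; a pose out of reach is approached as far as the arm can. The fingers move at their own pace and stop on an object; the grip force is fixed at half the most. Time passes only in rows, so rows that do not move let the fingers close. The tool returns the time, the measured TCP pose, the force, the opening and the grip force at its end. only (a regular expression) keeps the lines of the reply that match it, lines (a string "A,B") keeps lines A to B, and quiet returns only ok. A shift or turn number past 1, either way, is cut back to 1. Input that does not fit is refused with a message, and nothing moves.
- get_obs(): the state, without advancing time (a new reading comes with each control period).
- optics.camera(name): name is "scene" or "top"; returns the picture (400x640x3 uint8, red, green, blue); there is no depth.
- optics.calibration(name): a dict with "mtx" (3x3 intrinsics, pixels), "R" (3x3) and "t" (3): a world point X has camera coordinates R X + t. Camera axes: x right, y down, z forward; pixel columns grow to the right and rows downward; lengths in m; the calibration is good to about 2 mm. A picture is of the moment at which its call begins. calibration takes no time and is no camera call.
- bot.job_done(): hands the job in; it is judged then, once.
The state is a dict: "clock": time; "joint_pos": joint angles; "joint_vel": joint speeds; "tau": joint torques, N m; "eef_pos": TCP position; "tool_rot": TCP orientation; "ft_force": force on the tool from outside, world axes, zero at the start; "ft_torque": the same for the moment, N m; "grip_width": finger opening in m; "grasp_force": force on a finger pad.
Only numpy, scipy, OpenCV 4.12 (cv2) and the standard library are available. Lean on these libraries where they do the work, as an engineer would, in place of code of your own. Each camera call takes 0.05 s, during which the arm holds its last target. There are 200 camera calls.

## Working session

There is one attempt and no reset: what is moved stays moved. The work goes in short steps, Python scripts to look and compute and a tool call to move; the robot and the scene stay as the last step left them, time stands still between calls to the robot, and variables do not carry over. Pictures are saved under pics/ and viewed, at most 10 in all, crops included, and the job is handed in when it is done.

```bash
ls; mkdir -p pics
```

Run:
```python
from workcell import bot, optics, get_obs
import cv2
o=get_obs();print(o['clock'],o['eef_pos'],o['tool_rot'],o['grip_width'],bot.pinch_z)
for n in("scene","top"):
    cv2.imwrite(f'pics/{n}0.png',optics.camera(n)[:,:,::-1]);c=optics.calibration(n);print(n,c)
```

```text
pics
workcell.py
0.0 [0.21758572 0.44949258 0.23039337] [ 2.23496751e-01  9.74704113e-01 -1.02372317e-03 -2.13549635e-04] 0.08545932644802658 0.0187
scene {'mtx': array([[414.00546062,   0.        , 320.52060302],
       [  0.        , 414.00546062, 196.12657849],
       [  0.        ,   0.        ,   1.        ]]), 'R': array([[ 0.75544025, -0.65495664,  0.01848831],
       [-0.4246819 , -0.51093424, -0.74738978],
       [ 0.49895421,  0.55675667, -0.66412853]]), 't': array([-0.34046115,  0.26707678,  1.14302985])}
top {'mtx': array([[462.75196119,   0.        , 320.40784605],
       [  0.        , 462.75196119, 204.8584263 ],
       [  0.        ,   0.        ,   1.        ]]), 'R': array([[-0.00990532, -0.99994937,  0.00177087],
       [-0.98854675,  0.00952564, -0.15061404],
       [ 0.15058955, -0.00324246, -0.98859106]]), 't': array([0.02478229, 0.44594958, 1.72926045])}
```

View pics/scene0.png

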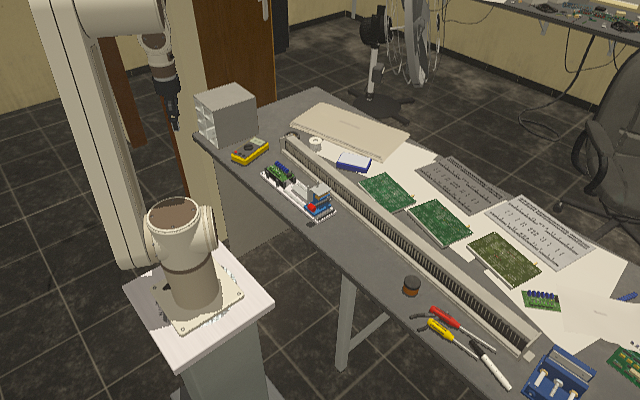

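View pics/top0.png

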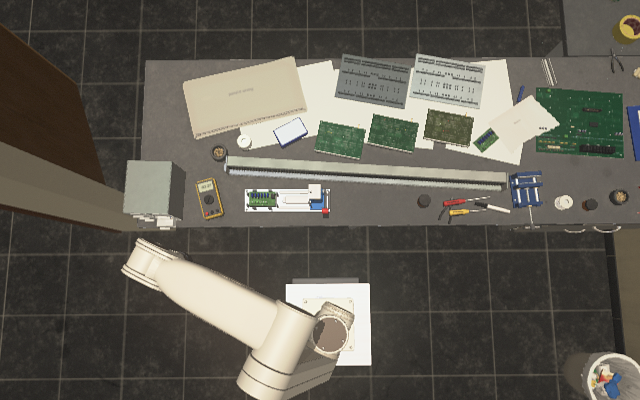

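The lifter is in the top view at about x 245–330, y 187–218, with the nest on the left (world +y). The knob is near (326,212), the meter at (210,198) and the jar at (423,201). I'll enlarge this area.

Run:
```python
import cv2
a=cv2.imread('pics/top0.png')[180:225,240:340];cv2.imwrite('pics/topc.png',cv2.resize(a,None,fx=8,fy=8,interpolation=cv2.INTER_CUBIC))
a=cv2.imread('pics/scene0.png')[150:230,250:350];cv2.imwrite('pics/scenec.png',cv2.resize(a,None,fx=7,fy=7,interpolation=cv2.INTER_CUBIC))
```

```text
(no output)
```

View pics/topc.png

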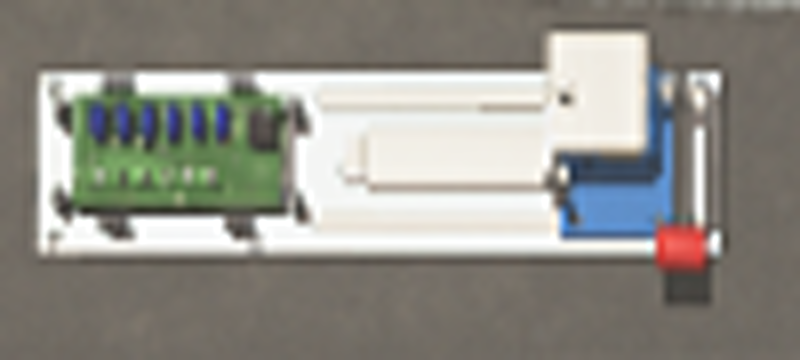

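View pics/scenec.png

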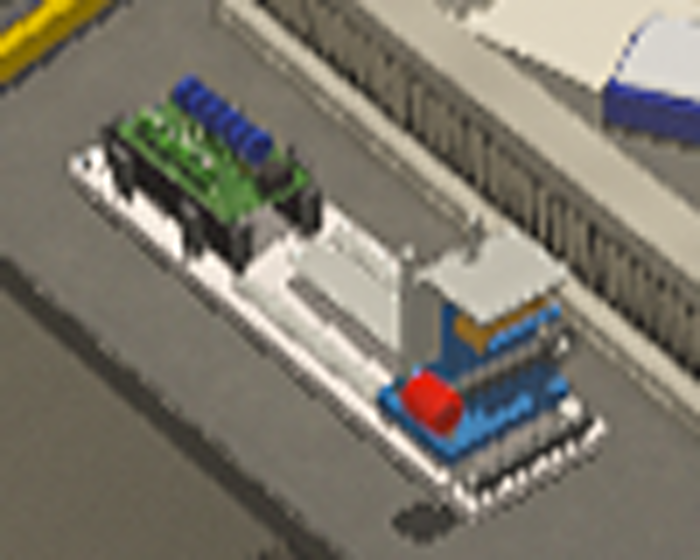

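The crop shows the plate's corners at (38,70), (722,70), (722,257) and (38,257). The knob is centred at (682,248) in the top crop and (433,403) in the scene crop.

Create h.py:
```python
from workcell import bot, optics, get_obs
import numpy as np
def ray(n,u,v):
    c=optics.calibration(n);R=c['R'];o=-R.T@c['t'];d=R.T@np.linalg.inv(c['mtx'])@[u,v,1];return o,d
def atz(n,u,v,z):
    o,d=ray(n,u,v);return o+d*(z-o[2])/d[2]
def tri(a,b):
    (o,d),(p,e)=ray('top',*a),ray('scene',*b)
    s=np.linalg.lstsq(np.c_[d,-e],p-o,rcond=None)[0];return o+d*s[0],p+e*s[1]
T=lambda u,v:(240+u/8-.44,180+v/8-.44)
S=lambda u,v:(250+u/7-.43,150+v/7-.43)
```

Run:
```python
from h import *
print('plate',*[atz('top',*T(*p),.012).round(4) for p in((38,70),(722,70),(722,257),(38,257))])
print('knob',atz('top',*T(682,248),.070),atz('scene',*S(433,403),.067),tri(T(682,248),S(433,403)))
print('scene plate',*[atz('scene',*S(*p),.012).round(4) for p in((70,160),(605,425),(470,508))])
print('board',atz('top',*T(180,152),.045))
```

```text
plate [0.5172 0.3148 0.012 ] [ 0.5141 -0.0168  0.012 ] [ 0.4226 -0.0156  0.012 ] [0.4257 0.3134 0.012 ]
knob [0.41901638 0.00436372 0.07      ] [0.41838013 0.00863935 0.067     ] (array([0.41895247, 0.00436956, 0.07045762]), array([0.41627347, 0.00614591, 0.07006082]))
scene plate [0.4295 0.3192 0.012 ] [ 0.5094 -0.0108  0.012 ] [ 0.4238 -0.0119  0.012 ]
board [0.47074916 0.24148211 0.045     ]
```

Units first: shifts go in shares of 0.4 m and turns go in shares of 2 pi rad. So -0.376 m is -0.94, -0.33 m is -0.825, -0.442 rad is -0.0703.

>>> {"method": "nudge_tcp", "body": {"segments": [0, 0, -0.007, -0.095, -0.0775, 0.025, 0.085, 0, 0, -0.0143, -0.2, -0.165, 0.05, 0.085, 0, 0, -0.0239, -0.3, -0.25, 0.075, 0.085, 0, 0, -0.0318, -0.4, -0.3325, 0.1, 0.085, 0, 0, -0.0398, -0.5, -0.415, 0.125, 0.085, 0, 0, -0.0477, -0.6, -0.5, 0.15, 0.085, 0, 0, -0.0557, -0.7125, -0.59, 0.175, 0.085, 0, 0, -0.0637, -0.825, -0.6875, 0.2, 0.085, 0, 0, -0.0703, -0.94, -0.78, 0.25, 0.085, 0, 0, -0.0703, -0.94, -0.78, 0.25, 0.085]}}

```text
clock: 1.35
eef_pos: [0.4203, 0.0019, 0.1297]
tool_rot: [0.008, 1.0, -0.0, -0.001]
ft_force: [-0.5, 0.4, 0.2]
grip_width: 0.0847
grasp_force: 0.0
```

Run:
```python
from h import *
import cv2
for n,(r,c) in {'top':((160,240),(240,350)),'scene':((130,230),(230,350))}.items():
    cv2.imwrite(f'pics/{n}1.png',cv2.resize(optics.camera(n)[r[0]:r[1],c[0]:c[1],::-1],None,fx=5,fy=5,interpolation=cv2.INTER_CUBIC))
a,b=cv2.imread('pics/top1.png'),cv2.imread('pics/scene1.png')
a=a[:,:];h=500;p=np.zeros((500,400,3),np.uint8)
cv2.imwrite('pics/s1.png',b)
```

```text
(no output)
```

View pics/s1.png

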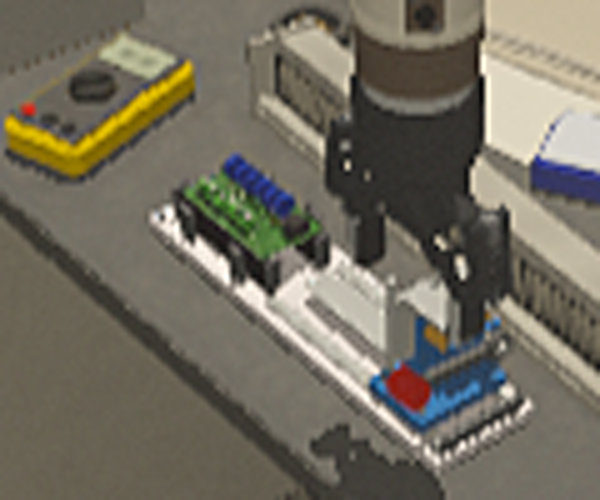

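The gripper is above the knob, and the meter and board haven't moved. Next: descend and close.

Converted, 0.079 m is 0.1975, 0.003 m is 0.0075.

>>> {"method": "nudge_tcp", "body": {"segments": [0, 0, 0, 0, 0.0075, 0.1, 0.085, 0, 0, 0, 0, 0.0075, 0.175, 0.07, 0, 0, 0, 0, 0.0075, 0.1975, 0.06, 0, 0, 0, 0, 0.0075, 0.1975, 0.04, 0, 0, 0, 0, 0.0075, 0.1975, 0.015, 0, 0, 0, 0, 0.0075, 0.1975, 0.015, 0, 0, 0, 0, 0.0075, 0.1975, 0.015, 0, 0, 0, 0, 0.0075, 0.1975, 0.015]}}

```text
clock: 2.45
eef_pos: [0.4213, 0.0087, 0.0535]
tool_rot: [0.004, 1.0, 0.0, 0.001]
ft_force: [-1.8, 1.3, 6.7]
grip_width: 0.0229
grasp_force: 61.9
```

Run:
```python
from h import *
import cv2
t=cv2.resize(optics.camera('top')[175:225,235:345,::-1],None,fx=5.45,fy=5.45,interpolation=cv2.INTER_CUBIC)
s=cv2.resize(optics.camera('scene')[150:215,260:380,::-1],None,fx=5,fy=5,interpolation=cv2.INTER_CUBIC)
cv2.imwrite('pics/g2.png',np.vstack([cv2.resize(t,(600,272)),s[:,:600]]))
```

```text
(no output)
```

View pics/g2.png

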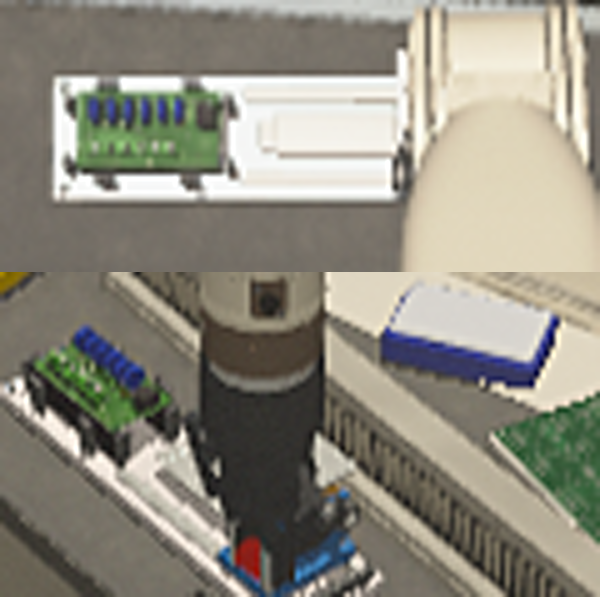

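Converted, 0.095 m is 0.2375, 0.09 m is 0.225.

>>> {"method": "nudge_tcp", "body": {"segments": [0, 0, 0, 0, 0.025, -0.0075, 0.015, 0, 0, 0, 0, 0.055, -0.0075, 0.015, 0, 0, 0, 0, 0.085, -0.0075, 0.015, 0, 0, 0, 0, 0.115, -0.0075, 0.015, 0, 0, 0, 0, 0.145, -0.0075, 0.015, 0, 0, 0, 0.0013, 0.175, -0.0075, 0.015, 0, 0, 0, 0.0013, 0.2, -0.0075, 0.015, 0, 0, 0, 0.0013, 0.225, -0.0075, 0.015, 0, 0, 0, 0.0013, 0.2375, -0.0075, 0.015, 0, 0, 0, 0.0013, 0.2375, -0.0075, 0.015]}}

```text
clock: 3.8
eef_pos: [0.4223, 0.1039, 0.0552]
tool_rot: [0.004, 1.0, -0.0, 0.001]
ft_force: [5.2, 0.5, -7.5]
grip_width: 0.0225
grasp_force: 60.1
```

Converted, 0.019 m is 0.0475, 0.015 m is 0.0375.

>>> {"method": "nudge_tcp", "body": {"segments": [0, 0, 0, 0, 0.0125, 0.0025, 0.015, 0, 0, 0, 0, 0.025, 0.0025, 0.015, 0, 0, 0, 0, 0.0375, 0.0025, 0.015, 0, 0, 0, 0, 0.0475, 0.0025, 0.015, 0, 0, 0, 0, 0.0475, 0.0025, 0.015]}}

```text
clock: 4.42
eef_pos: [0.4219, 0.1151, 0.0542]
tool_rot: [0.007, 1.0, -0.009, 0.002]
ft_force: [5.4, -25.6, -0.3]
grip_width: 0.0228
grasp_force: 61.0
```

The carriage is against its stop: travel was about 106 mm and the stop pushes back with 25 N. Step 1 has held for more than 0.1 s. I'll ease the push and swing the lever along its circle.

Converted, -0.05 m is -0.125, -0.005 m is -0.0125.

>>> {"method": "nudge_tcp", "body": {"segments": [0, 0, 0, -0.0025, -0.01, 0, 0.015, 0, 0, 0, -0.0075, -0.0125, -0.0275, 0.015, 0, 0, 0, -0.015, -0.0125, -0.055, 0.015, 0, 0, 0, -0.0275, -0.0125, -0.08, 0.015, 0, 0, 0, -0.0425, -0.0125, -0.1038, 0.015, 0, 0, 0, -0.0625, -0.0125, -0.125, 0.015]}}

```text
clock: 5.18
eef_pos: [0.4423, 0.1143, 0.1014]
tool_rot: [0.005, 1.0, -0.003, -0.004]
ft_force: [1.8, -6.6, -16.2]
grip_width: 0.0224
grasp_force: 59.4
```

Converted, -0.051 m is -0.1275, -0.046 m is -0.115.

>>> {"method": "nudge_tcp", "body": {"segments": [0, 0, 0, -0.0225, 0, -0.0175, 0.015, 0, 0, 0, -0.0463, 0, -0.0313, 0.015, 0, 0, 0, -0.0725, 0, -0.0413, 0.015, 0, 0, 0, -0.1, 0, -0.0488, 0.015, 0, 0, 0, -0.115, 0, -0.0513, 0.015, 0, 0, 0, -0.1275, 0, -0.0513, 0.015, 0, 0, 0, -0.1275, 0, -0.0513, 0.015]}}

```text
clock: 6.05
eef_pos: [0.4911, 0.1137, 0.1221]
tool_rot: [0.005, 1.0, -0.003, -0.006]
ft_force: [-6.1, -7.7, -2.0]
grip_width: 0.022
grasp_force: 58.7
```

Run:
```python
from h import *
import cv2
t=cv2.resize(optics.camera('top')[175:225,235:345,::-1],None,fx=5.45,fy=5.45,interpolation=cv2.INTER_CUBIC)
s=cv2.resize(optics.camera('scene')[140:205,250:370,::-1],None,fx=5,fy=5,interpolation=cv2.INTER_CUBIC)
cv2.imwrite('pics/u3.png',np.vstack([cv2.resize(t,(600,272)),s[:,:600]]))
```

```text
(no output)
```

View pics/u3.png

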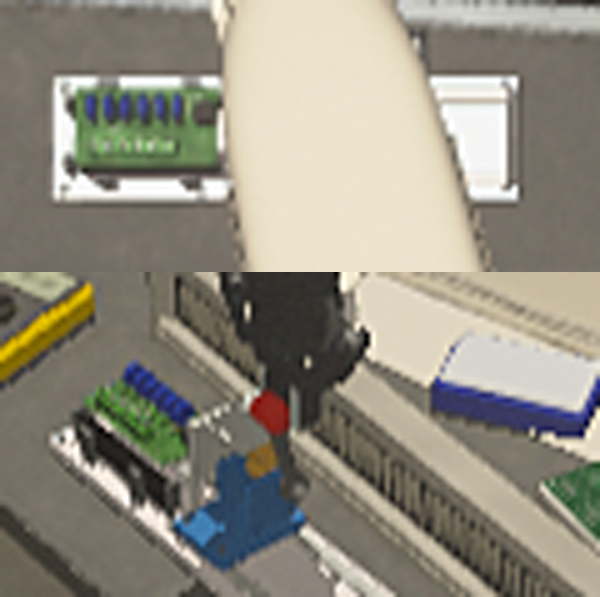

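The lever is nearly upright: about 69 of 75 mm in x. The board is lifted and the carriage is at the nest. I'll push roughly 6 mm further.

>>> {"method": "nudge_tcp", "body": {"segments": [0, 0, 0, -0.0075, 0, 0, 0.015, 0, 0, 0, -0.0138, 0, 0, 0.015, 0, 0, 0, -0.0138, 0, 0, 0.015, 0, 0, 0, -0.0138, 0, 0, 0.015, 0, 0, 0, -0.0138, 0, 0, 0.015]}}

```text
clock: 6.78
eef_pos: [0.4967, 0.1137, 0.1223]
tool_rot: [0.005, 1.0, -0.003, -0.006]
ft_force: [-7.0, -8.5, -1.4]
grip_width: 0.0217
grasp_force: 58.6
```

Run:
```python
from h import *
import cv2
s=cv2.resize(optics.camera('scene')[145:205,255:335,::-1],None,fx=9,fy=9,interpolation=cv2.INTER_CUBIC)
cv2.imwrite('pics/u4.png',s);o=get_obs();print(o['clock'],o['eef_pos'],o['ft_force'],o['tool_rot'])
c=optics.calibration('scene')
def px(X):
    p=c['mtx']@(c['R']@X+c['t']);p=p[:2]/p[2];return ((p-[255,145])*9+4).round()
print('knob upright',px(np.array([.4945,.1137,.137])),'axis',px(np.array([.4945,.1137,.062])),'knob+-.17',px(np.array([.4815,.1137,.136])),px(np.array([.5075,.1137,.136])))
```

```text
6.825 [0.49674483 0.11367793 0.12231347] [-6.2657991  -8.00531562 -1.55884497] [ 0.0053914   0.99996188 -0.00343272 -0.00594902]
knob upright [487. 181.] axis [488. 339.] knob+-.17 [460. 197.] [515. 170.]
```

View pics/u4.png

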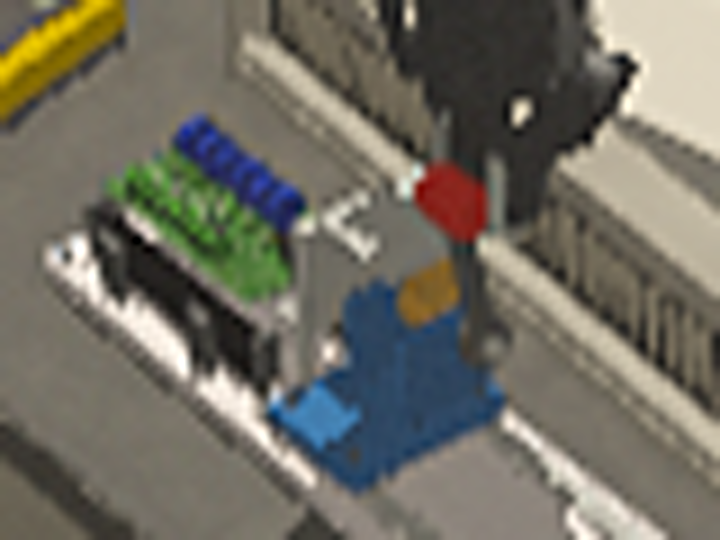

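Bar and knob appear to lean slightly toward −x of the prediction, so I'll check that numerically before relying on the kinematics.

Run:
```python
from h import *
import cv2
c=optics.calibration('scene')
def px(X):
    p=c['mtx']@(c['R']@np.array(X)+c['t']);return (p[:2]/p[2]).round(1)
def red(im):
    h=cv2.cvtColor(im,cv2.COLOR_BGR2HSV);m=((h[...,0]<6)|(h[...,0]>174))&(h[...,1]>170)&(h[...,2]>90)
    m[:,:270]=0;m[:,360:]=0;m[:130]=0;m[230:]=0
    y,x=np.nonzero(m);return x.mean().round(1),y.mean().round(1),x.min(),x.max(),y.min(),y.max(),len(x)
print('rest',red(cv2.imread('pics/scene0.png')),'pred',px([.4195,.0087,.067]))
im=optics.camera('scene')[:,:,::-1].copy();print('now',red(im))
for th in(1.2,1.3,1.4,1.5,1.6,1.7):
    f=th+.067;print(th,px([.4945-.075*np.cos(f),.1150,.062+.075*np.sin(f)]))
print('y+-12',px([.4945,.127,.137]),px([.4945,.103,.137]))
print('pads tip',px([.4967,.126,.125]),px([.4967,.102,.125]),'back',px([.4967,.126,.155]),px([.4967,.102,.155]))
```

```text
rest (np.float64(311.4), np.float64(207.0), np.int64(307), np.int64(315), np.int64(203), np.int64(211), 50) pred [311.7 207. ]
now (np.float64(304.8), np.float64(166.8), np.int64(301), np.int64(308), np.int64(163), np.int64(171), 44)
1.2 [303.2 168. ]
1.3 [304.9 166.7]
1.4 [306.6 165.5]
1.5 [308.4 164.5]
1.6 [310.1 163.7]
1.7 [311.9 163.1]
y+-12 [306.1 162.8] [310.8 166.2]
pads tip [306.9 165.6] [311.5 169. ] back [306.8 158.3] [311.5 161.7]
```

Run:
```python
from h import *
import cv2
c=optics.calibration('scene')
def px(X):
    p=c['mtx']@(c['R']@np.array(X)+c['t']);return p[:2]/p[2]
def red(im,org,k):
    h=cv2.cvtColor(im,cv2.COLOR_BGR2HSV);m=((h[...,0]<6)|(h[...,0]>174))&(h[...,1]>170)&(h[...,2]>90)
    y,x=np.nonzero(m);f=lambda a:np.round((a+.5)/k-.5,1)
    return [np.array([f(x.mean())+org[0],f(y.mean())+org[1]]),f(x.min())+org[0],f(x.max())+org[0],f(y.min())+org[1],f(y.max())+org[1]]
for n,im,org,k,X in(('grip',cv2.imread('pics/g2.png')[272:],(260,150),5,(.4213,.0087,.0722)),
  ('u3',cv2.imread('pics/u3.png')[272:],(250,140),5,(.4911,.1137,.1408)),('u4',cv2.imread('pics/u4.png')[:,300:],(255+300/9,145),9,(.4967,.1137,.141))):
    r=red(im,org,k);print(n,r,'grasp pt',px(X).round(1),'diff',(r[0]-px(X)).round(1))
b=cv2.imread('pics/scene0.png')[160:215,270:330];b=cv2.resize(b,None,fx=7,fy=7,interpolation=cv2.INTER_CUBIC)
g=cv2.imread('pics/g2.png')[272:][170:,180:400];u=cv2.resize(cv2.imread('pics/u4.png')[100:400,380:560],None,fx=2,fy=2,interpolation=cv2.INTER_CUBIC)
g=cv2.resize(g,None,fx=2,fy=2,interpolation=cv2.INTER_CUBIC);H=600;pad=lambda i:cv2.copyMakeBorder(i,0,H-i.shape[0],0,0,0)
cv2.imwrite('pics/cmp.png',np.hstack([pad(g),pad(u)])[:, :800])
```

```text
grip [array([309.4, 206.3]), np.float64(306.8), np.float64(311.4), np.float64(202.8), np.float64(210.6)] grasp pt [312.1 205.5] diff [-2.7  0.8]
u3 [array([303.8, 167.6]), np.float64(299.8), np.float64(307.2), np.float64(163.4), np.float64(171.8)] grasp pt [307.9 164.2] diff [-4.1  3.4]
u4 [array([304.83333333, 166.9       ]), np.float64(300.93333333333334), np.float64(308.3333333333333), np.float64(163.0), np.float64(171.2)] grasp pt [309.2 163.5] diff [-4.4  3.4]
```

View pics/cmp.png

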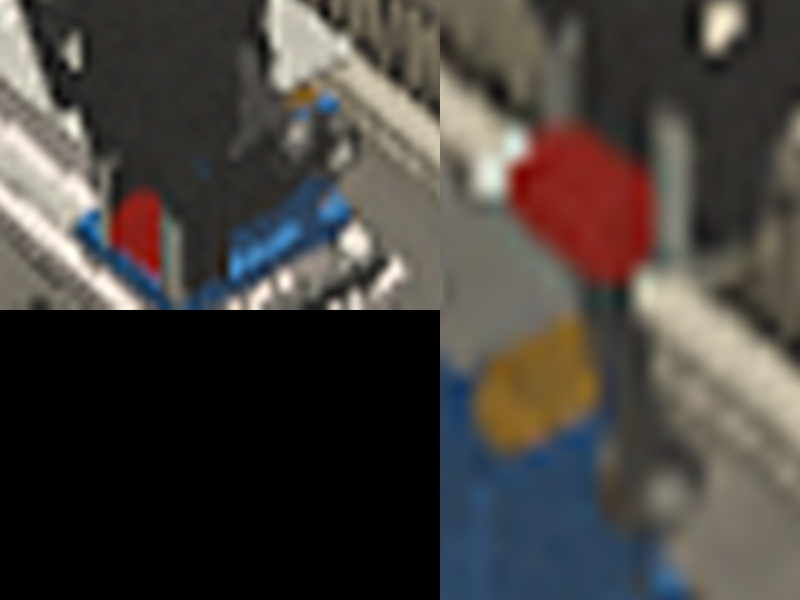

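The knob has slid a little in the pads: it sits toward −x and the tips. I'll fit θ from the knob's outline, checked against the rest image.

Add to h.py:
```python
import cv2
def ext(kx,ky,kz):
    c=optics.calibration('scene');a=np.linspace(0,6.28,60)
    P=np.array([[kx+.011*np.cos(t),ky+s,kz+.011*np.sin(t)] for t in a for s in(-.012,.012)])
    p=(c['R']@P.T).T+c['t'];p=(c['mtx']@p.T).T;p=p[:,:2]/p[:,2:];return np.r_[p[:,0].min(),p[:,0].max(),p[:,1].min(),p[:,1].max()].round(1)
def redext(im):
    h=cv2.cvtColor(im,cv2.COLOR_BGR2HSV);m=((h[...,0]<8)|(h[...,0]>172))&(h[...,1]>130)&(h[...,2]>60)
    m[:,285:330][130:230]*=1;k=np.zeros_like(m);k[150:225,290:325]=1;y,x=np.nonzero(m&k);return x.min()-.5,x.max()+.5,y.min()-.5,y.max()+.5,len(x)
def tab(y=.115):
    for th in np.arange(1.2,1.75,.1):
        f=th+.067;print(round(th,1),ext(.4945-.075*np.cos(f),y,.062+.075*np.sin(f)))
```

Run:
```python
from h import *
print('rest',redext(cv2.imread('pics/scene0.png')),ext(.4195,.0087,.067))
print('now',redext(optics.camera('scene')[:,:,::-1].copy()));tab()
```

```text
Traceback (most recent call last):
  File "h.py", line 19, in redext
    m[:,285:330][130:230]*=1;k=np.zeros_like(m);k[150:225,290:325]=1;y,x=np.nonzero(m&k);return x.min()-.5,x.max()+.5,y.min()-.5,y.max()+.5,len(x)
    ^^^^^^^^^^^^^^^^^^^^^^^^
numpy._core._exceptions._UFuncOutputCastingError: Cannot cast ufunc 'multiply' output from dtype('int64') to dtype('bool') with casting rule 'same_kind'
```

```bash
sed -i 's/m\[:,285:330\]\[130:230\]\*=1;//' h.py
```

Run:
```python
from h import *
print('rest',redext(cv2.imread('pics/scene0.png')),ext(.4195,.0087,.067))
print('now',redext(optics.camera('scene')[:,:,::-1].copy()));tab()
```

```text
rest (np.float64(306.5), np.float64(315.5), np.float64(202.5), np.float64(211.5), 53) [306.6 316.8 202.  211.9]
now (np.float64(300.5), np.float64(308.5), np.float64(162.5), np.float64(171.5), 54)
1.2 [298.3 308.1 163.3 172.7]
1.3 [300.  309.8 162.  171.4]
1.4 [301.7 311.6 160.8 170.2]
1.5 [303.5 313.3 159.9 169.2]
1.6 [305.3 315.  159.1 168.4]
1.7 [307.  316.7 158.5 167.8]
```

The outline fit gives θ≈1.32, so I need about 13 mm more in +x. I'll take most of that slowly.

Converted, -0.011 m is -0.0275, -0.009 m is -0.0225.

>>> {"method": "nudge_tcp", "body": {"segments": [0, 0, 0, -0.0075, 0, 0, 0.01, 0, 0, 0, -0.015, 0, 0, 0.01, 0, 0, 0, -0.0225, 0, 0, 0.01, 0, 0, 0, -0.0275, 0, 0, 0.01, 0, 0, 0, -0.0275, 0, 0, 0.01]}}

```text
clock: 7.55
eef_pos: [0.5077, 0.1136, 0.122]
tool_rot: [0.005, 1.0, -0.003, -0.006]
ft_force: [-6.6, -9.0, -2.4]
grip_width: 0.0207
grasp_force: 58.6
```

```bash
python3 - <<'E'
from h import *
print('now',redext(optics.camera('scene')[:,:,::-1].copy()))
E
```

```text
now (np.float64(302.5), np.float64(311.5), np.float64(161.5), np.float64(170.5), 52)
```

Run:
```python
from h import *
s=optics.camera('scene')[135:195,270:350,::-1]
cv2.imwrite('pics/u5.png',cv2.resize(s,None,fx=10,fy=10,interpolation=cv2.INTER_CUBIC));o=get_obs()
c=optics.calibration('scene')
def px(X):
    p=c['mtx']@(c['R']@np.array(X)+c['t']);p=p[:2]/p[2];return ((p-[270,135])*10+5).round()
print(o['clock'],o['joint_pos'])
for y in(.1036,.1236):print('pad corners',*[px([.5077+a,y,z]) for a in(-.011,.011) for z in(.122,.15)])
```

```text
7.65 [ 0.22237296  0.36358755 -0.11979175  1.10080276 -0.0038138   0.23313741]
pad corners [417. 350.] [417. 282.] [468. 324.] [469. 256.]
pad corners [378. 321.] [378. 254.] [429. 296.] [429. 228.]
```

View pics/u5.png

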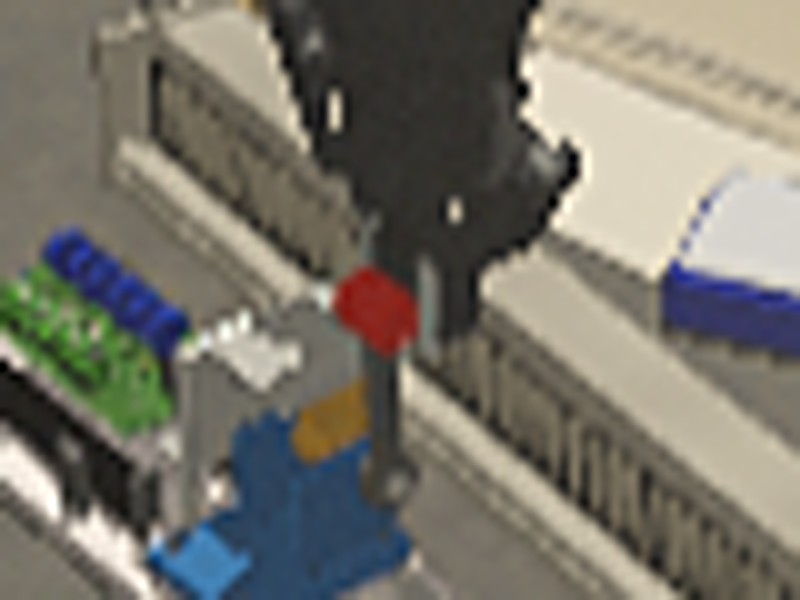

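The bar now looks practically vertical (lever about 1.45 rad), the board is raised and level, and the knob is still clamped, offset toward −x in the pads. I'll nudge it 2 mm, hold still and check that it doesn't creep.

Converted, -0.002 m is -0.005.

>>> {"method": "nudge_tcp", "body": {"segments": [0, 0, 0, -0.005, 0, 0, 0.01, 0, 0, 0, -0.005, 0, 0, 0.01, 0, 0, 0, -0.005, 0, 0, 0.01, 0, 0, 0, -0.005, 0, 0, 0.01]}}

```text
clock: 8.15
eef_pos: [0.5094, 0.1136, 0.1219]
tool_rot: [0.005, 1.0, -0.003, -0.006]
ft_force: [-6.5, -8.6, -3.5]
grip_width: 0.0202
grasp_force: 58.6
```

```bash
python3 - <<'E'
from h import *
print('now',redext(optics.camera('scene')[:,:,::-1].copy()))
E
```

```text
now (np.float64(303.5), np.float64(311.5), np.float64(160.5), np.float64(169.5), 51)
```

>>> {"method": "nudge_tcp", "body": {"segments": [0, 0, 0, 0, 0, 0, 0.01, 0, 0, 0, 0, 0, 0, 0.01, 0, 0, 0, 0, 0, 0, 0.01, 0, 0, 0, 0, 0, 0, 0.01, 0, 0, 0, 0, 0, 0, 0.01, 0, 0, 0, 0, 0, 0, 0.01, 0, 0, 0, 0, 0, 0, 0.01, 0, 0, 0, 0, 0, 0, 0.01]}}

```text
clock: 9.2
eef_pos: [0.5094, 0.1136, 0.1219]
tool_rot: [0.005, 1.0, -0.003, -0.006]
ft_force: [-6.9, -7.7, -2.0]
grip_width: 0.0206
grasp_force: 58.6
```

```bash
python3 - <<'E'
from h import *
im=optics.camera('scene')[:,:,::-1].copy();cv2.imwrite('pics/last.png',im);print('now',redext(im))
E
```

```text
now (np.float64(303.5), np.float64(311.5), np.float64(160.5), np.float64(169.5), 52)
```

The outline is stable and fits θ≈1.48, with steady forces. Handing in.

```bash
python3 -c "
from workcell import bot, optics, get_obs
print(bot.job_done())"
```

```text
the job is handed in; nothing more can be done
None
```

I slid the carriage home, then swung the lever up to about 1.48 rad (judged from the camera) with the knob still gripped and the board lifted, and handed the job in at about 9.3 s. No verdict came back; the knob had slipped some 10 mm or more off-centre in the pads, but it was steady for the last second.

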